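# Set the bench voltage regulator to the red line and switch its output on

### The job

With a fingertip, gently push the orange stud round clockwise until the white index line on the black dial lines up with the red line of the scale around it, and leave the dial there. Only then press the green button on the grey switch box all the way down and let it go. Do not press the red button, do not squeeze the dial or its stud, and leave everything else lying where it is.

Things in the scene. Friction and masses are not known exactly. Their poses are not given: they have to be found in the camera images.
- regulator: fixed cream sheet-metal case, 200 x 200 mm, 110 mm high, with the scale ring and the dial on its flat top; origin at the centre of its underside, z up, the dial's axis is its z axis
- scale: fixed white scale ring lying on the case, 170 mm across, 3 mm thick (top at 113 mm), black lines every 15 degrees and one broad red line with a red dot at its outer end; origin on the dial's axis at the underside of the ring, its x axis points along the red line; how it is turned on the case varies
- red_line (a point): inner end of the red target line (4 mm wide), 60 mm from the dial's axis at the dial's edge, height 114 mm
- dial: black disc, 120 mm diameter, 16 mm thick, top face 129 mm above the table; turns with light friction (some 3 N at the stud) and stays put. Origin on the axis at its underside (height 113 mm), z up; x axis along the white index line, orange stud opposite on -x. At the start the red line lies 0.6 to 3.8 rad clockwise of the index; stops: 0.9 rad or more past the red line, 0.2 rad or more before the start
- index (a point): outer end of the dial's white index line (4 mm wide), 60 mm from the axis, on the top face (height 129 mm)
- stud (a point): centre of the top of the orange stud, an upright pin of 18 mm diameter, 30 mm high above the dial's face (top 159 mm above the table), 42 mm from the axis, opposite the index line
- switchbox: fixed grey box, 80 mm (its x) by 130 mm (its y), 50 mm high, with a green button at y = +32 mm and a red one at y = -32 mm; origin at the centre of its underside, z up
- on_button_top (a point): centre of the top of the green push button, 30 mm diameter; pressed straight down, 6 mm travel, about 5 N when fully down; it springs back
- on_button (a joint): travel of the green button, m: 0 out, 0.006 fully down
- off_button_top (a point): centre of the top of the red push button, same size, to be left alone
- off_button (a joint): travel of the red button, m: 0 out, 0.006 fully down
- jar: loose amber glass jar, 28 mm diameter, 40 mm high, standing on a corner of the regulator's case, about 115 mm from the dial's axis; origin at the centre of its underside
- screwdriver: loose screwdriver with yellow handle, 180 mm long, lying on the table between regulator and switch box; origin under its middle
- board: loose blue circuit board, 60 x 90 mm, 16 mm high, on the far part of the table; origin at the centre of its underside
- actuator: loose white and grey linear actuator, 320 mm long, 65 mm wide, 50 mm high, lying on the far part of the table; origin on the table near its middle
- meter: loose yellow multimeter, 160 x 75 mm, 42 mm high, on the far part of the table; origin at the centre of its underside
- spool: loose blue wire spool, 60 mm diameter, 48 mm high, standing near the robot's left; origin at the centre of its underside

How it is judged:
By the outcome, as a careful person would: the job done as asked, in the order asked, and still so for the second after the job is handed in, with the robot touching nothing.
It also fails if it takes over 51 s, if anything falls off the work surface, if the arm or the gripper's body presses on something with over 40 N, if the wrist force passes 120 N, or if a joint passes its speed limit or range.

### The arm

A 6-joint arm with a two-finger parallel gripper is mounted at the origin on the work surface. World frame = base frame: x ahead of the robot, y to its left, z up, the work surface at z = 0. Lengths are in mm, angles in rad, forces in N, time in s.
With the tool pointing down it reaches from about 375 to 900 mm from the base axis. Payload 3.1 kg.
Tool frame: the origin (TCP) lies at the very end of the fingers, on their centre line; the grasp point (between the pads) lies 19 mm behind it; z points along the fingers, y is the line along which they close (so a half turn about z gives the same grasp; the last joint's range is limited). The gripper opens to 87 mm and grips with 3 to 60 N. Pads are 19 mm wide; open, the fingers measure 117 mm over their backs; the gripper's body (75 mm by 190 mm) begins 51 mm behind the grasp point.
Start: joints at [-1.425, 0.527, 1.433, -0, 1.181, -0.178], TCP at [198.88, -592.489, 222.548] pointing down, gripper open.
Joint ranges: [-3.08, 3.08], [-0.75, 2.2], [0.22, 2.44], [-1.43, 4.57], [0, 2.65], [-2.85, 2.85]. Speed limits (rad/s): [2.79, 2.79, 3.14, 3.14, 3.14, 3.14].

### API

Orientations are given as a rotation vector (axis times angle).
In Python, from workcell import r, vision, job gives the robot as it stands.
- The arm moves only by the shell command python3 -m creep 'ROWS' [OPENING]. ROWS is JSON, a list of rows, each a list of 2 entries, a list of its own where there are three numbers: the shift along the tool's x, y, z in mm, then the turn about the tool's z in rad. A call has 1 to 10 rows; each row shifts and turns the commanded pose from where the row before left it, along the tool's axes as they then stand; what a row does not reach is not made up. A row lasts 1/10 s, in which the tool goes at most 50 mm and 8.59 degrees, less where a joint would pass 70% of its speed; a pose out of reach is approached as far as the arm can. A call is refused whole if a number of a shift passes 50 or a number of a turn 0.15, either way. A call with a gripper value outside its range is refused whole. OPENING is the closure, from -1 (fully open) to 1 (shut), set as the call begins (- or left out, the last holds). The fingers move at their own pace and stop on an object; the grip force is fixed at half the most. Time passes only in rows, so rows that do not move let the fingers close. It gives the time, the measured TCP pose, the force, the opening and the grip force at its end, in the units of the state.
- r.read_state(): the state, without advancing time (a new reading comes with each control period).
- vision.capture(name): name is "side" or "top" or "wrist"; returns the picture (400x640x3 uint8, red, green, blue); there is no depth.
- vision.camera_model(name): a dict with "K" (3x3 intrinsics, pixels), "dist" ([k1, k2, p1, p2, k3] as OpenCV has them; the pictures are not rectified), "R" (3x3) and "t" (3): a world point X has camera coordinates R X + t. Camera axes: x right, y down, z forward; pixel columns grow to the right and rows downward; lengths in mm; the calibration is good to about 2 mm. A picture is of the moment at which its call begins: read the wrist's pose just before it. camera_model takes no time and is no camera call; for the wrist camera it gives the pose at the moment of the call.
- job.close_job(): hands the job in; it is judged then, once.
The state is a dict: "time": time; "q": joint angles; "qd": joint speeds; "joint_efforts": joint torques, N m; "position": TCP position; "eef_rot": TCP orientation; "ft_force": force on the tool from outside, world axes, zero at the start; "wrist_torque": the same for the moment, N m; "width": finger opening in mm; "grasp_force": force on a finger pad.
Only numpy, scipy, OpenCV 4.12 (cv2) and the standard library are available. Lean on these libraries where they do the work, as an engineer would, in place of code of your own. Each camera call takes 0.05 s, during which the arm holds its last target. There are 200 camera calls.

## Working session

There is one attempt and no reset: what is moved stays moved. The work goes in short steps, Python scripts to look and compute and a shell command to move; the robot and the scene stay as the last step left them, time stands still between calls to the robot, and variables do not carry over. Pictures are saved under pics/ and viewed, at most 13 in all, crops included, and the job is handed in when it is done.

```bash
mkdir -p pics; ls; python3 - <<'E'
from workcell import r, vision
import cv2
s=r.read_state();print(s)
for n in("top","side"):
    im=vision.capture(n);cv2.imwrite(f"pics/{n}0.png",im[:,:,::-1])
    print(n,vision.camera_model(n))
E
```

```text
pics
{'time': 0.0, 'q': array([-1.42548899e+00,  5.28472391e-01,  1.43391439e+00, -1.37709561e-05,
        1.18138747e+00, -1.78501076e-01]), 'qd': array([-0.00074615, -0.00013852, -0.00136872,  0.00030887, -0.00072194,
       -0.00015257]), 'joint_efforts': array([ 6.80958556e-05, -4.40043783e+01, -1.76591510e+01,  6.33227010e-02,
        5.81189117e-02, -1.50300484e-04]), 'position': array([ 198.77693099, -591.76831261,  221.56396815]), 'eef_rot': array([-3.09835297e+00, -5.06074297e-01, -3.68464758e-05]), 'ft_force': array([-7.39887623e-01, -6.15334415e-04,  5.51049600e-01]), 'wrist_torque': array([-0.00799309,  0.00288181,  0.01294621]), 'grasp_force': 0.0, 'width': 87.11636118572319}
top {'K': array([[470.59727942,   0.        , 332.4760462 ],
       [  0.        , 470.59727942, 202.83741141],
       [  0.        ,   0.        ,   1.        ]]), 'dist': array([0.01450351, 0.        , 0.        , 0.        , 0.        ]), 'R': array([[ 0.03053329, -0.99953246, -0.00160819],
       [-0.9822985 , -0.02970926, -0.18495137],
       [ 0.18481712,  0.00722689, -0.98274636]]), 't': array([  85.20064727,  571.36665466, 1262.00543137])}
side {'K': array([[371.30246   ,   0.        , 317.8574161 ],
       [  0.        , 371.30246   , 203.81834508],
       [  0.        ,   0.        ,   1.        ]]), 'dist': array([-0.04698772,  0.        ,  0.        ,  0.        ,  0.        ]), 'R': array([[-0.90475229, -0.42573047,  0.01329888],
       [-0.33972421,  0.70243657, -0.62543611],
       [ 0.25692559, -0.5703827 , -0.78016204]]), 't': array([569.99415067, 207.69895927, 953.9912631 ])}
```

View pics/top0.png

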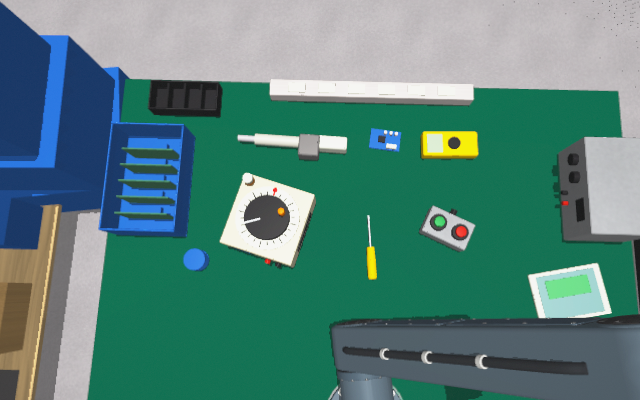

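View pics/side0.png

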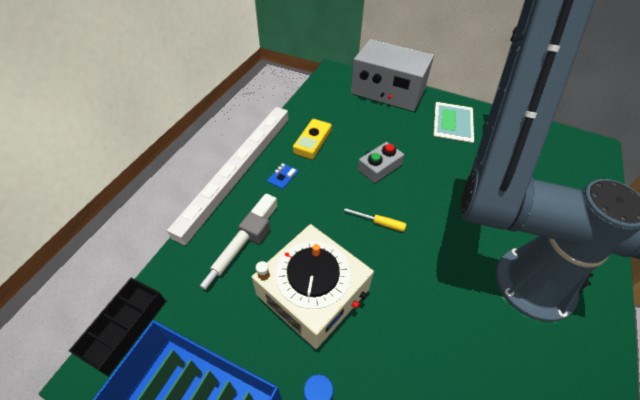

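The top view shows the dial at about (267,218), index end (245,221), stud (281,211), red dot (275,190), green button (440,222) and red button (461,232). The jar is at (248,180). Next I'll measure these precisely.

```bash
cat >h.py <<'E'
import numpy as np, cv2
from workcell import r, vision
def ray(cam,uv,z):
    p=cv2.undistortPoints(np.array([[uv]],float),cam["K"],cam["dist"])[0,0]
    C=-cam["R"].T@cam["t"]; d=cam["R"].T@np.array([p[0],p[1],1.])
    return (C+d*(z-C[2])/d[2])[:2]
def proj(cam,X):
    return cv2.projectPoints(np.atleast_2d(np.array(X,float)),cv2.Rodrigues(cam["R"])[0],cam["t"],cam["K"],cam["dist"])[0][:,0]
def rect(cam,im,c,half,z,s=3):
    "orthophoto at height z, s px/mm; up=+x, left=+y"
    n=int(2*half*s); v,u=np.mgrid[:n,:n]
    X=np.stack([c[0]+half-v/s,c[1]+half-u/s,np.full((n,n),float(z))],-1).reshape(-1,3)
    p=proj(cam,X).reshape(n,n,2).astype(np.float32)
    return cv2.remap(im,p[...,0],p[...,1],cv2.INTER_CUBIC)
def blob(im,lo,hi,box):
    u0,v0,u1,v1=box; h=cv2.cvtColor(im,cv2.COLOR_RGB2HSV)[v0:v1,u0:u1]
    m=cv2.inRange(h,np.array(lo),np.array(hi))
    n,l,st,c=cv2.connectedComponentsWithStats(m)
    k=1+np.argmax(st[1:,4]); return c[k]+[u0,v0],st[k]
E
python3 - <<'E'
from h import *
T=vision.camera_model("top");S=vision.camera_model("side")
t=cv2.imread("pics/top0.png")[:,:,::-1].copy();s=cv2.imread("pics/side0.png")[:,:,::-1].copy()
for nm,c,im,lo,hi,box,z in [
 ("dialT",T,t,(0,0,0),(180,255,60),(240,190,295,245),129),
 ("dialS",S,s,(0,0,0),(180,255,60),(280,240,345,305),129),
 ("studT",T,t,(8,150,80),(22,255,255),(265,200,295,225),155),
 ("studS",S,s,(8,150,80),(22,255,255),(300,240,330,262),152),
 ("reddotT",T,t,(0,130,80),(6,255,255),(262,182,290,198),113),
 ("reddotS",S,s,(0,130,80),(6,255,255),(280,248,300,262),113),
 ("greenT",T,t,(50,100,60),(75,255,255),(425,210,452,234),60),
 ("greenS",S,s,(50,100,60),(75,255,255),(365,150,384,167),60),
 ("redT",T,t,(0,130,80),(6,255,255),(448,218,475,245),60),
 ("redS",S,s,(0,130,80),(6,255,255),(380,140,400,158),60)]:
    b,st=blob(im,lo,hi,box);print(nm,b.round(1),st,ray(c,b,z).round(1))
c=ray(T,(267,218),129)
a=rect(T,t,c,100,129,2);b=rect(S,s,c,100,129,2)
cv2.imwrite("pics/ortho0.png",np.hstack([a,b])[:,:,::-1]);print(c)
E
```

```text
dialT [282. 232.] [39 39  7  7  7] [473.2 230.8]
dialS [312.9 271.9] [   8    8   51   49 1809] [511.4 281.9]
studT [281.  211.3] [13  7  7  9 49] [523.2 233.1]
studS [315.6 250.2] [12  4  8 13 83] [524.4 241.3]
reddotT [274.5 190.3] [11  6  4  7 18] [586.7 258.4]
reddotS [287.4 254.6] [ 5  5  7  5 17] [588.8 259.1]
greenT [439.  221.2] [  9   6  11  11 102] [ 524.7 -192.8]
greenS [375.3 156.7] [ 6  3 10  9 66] [ 525.7 -197.1]
redT [460.6 231.2] [  7   8  12  12 106] [ 498.8 -251.6]
redS [389.3 147.6] [ 5  4 10  8 64] [ 499.5 -256.1]
[508.77754922 271.90978962]
```

View pics/ortho0.png

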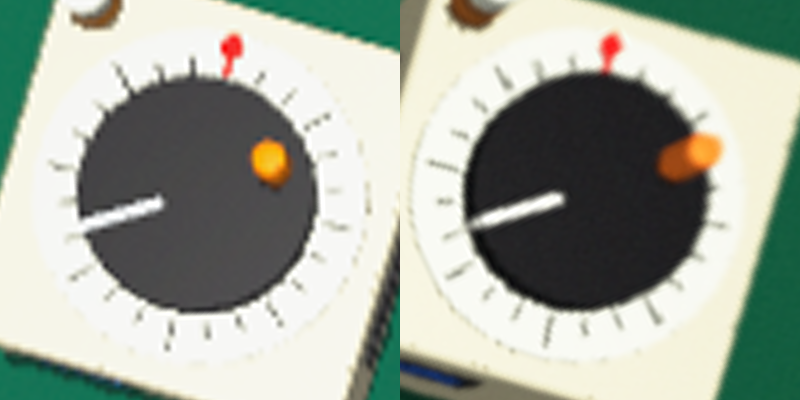

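The orthophotos agree: the dial axis is at about (513,276), the index points at about 106° and the red line at about -13°, so the dial needs about 119° clockwise. I'll approach with the fingers closed.

```bash
python3 -m creep '[[[38,-30,0],0],[[38,-30,0],0],[[38,-30,0],0],[[38,-30,0],0],[[38,-30,0],0],[[38,-30,0],0],[[38,-30,0],0],[[38,-30,0],0],[[38,-30,0],0],[[38,-30,0],0]]' 1
cat >>h.py <<'E'
from scipy.spatial.transform import Rotation as Ro
def go(x,y,z,yaw=None):
    s=r.read_state(); M=Ro.from_rotvec(s["eef_rot"]).as_matrix()
    psi=np.degrees(np.arctan2(M[1,0],M[0,0]))
    print("t",s["time"],"pos",s["position"].round(1),"yaw",psi.round(1),"tilt",M[:,2].round(3),"f",s["ft_force"].round(1),"q6",s["q"][5].round(2))
    print("tool shift",(M.T@(np.array([x,y,z])-s["position"])).round(1), "turn", None if yaw is None else np.radians(psi-yaw).round(3))
E
python3 -c "from h import *;go(563,246,222,106)"
```

```text
time: 1.1
position: [464.3, -185.3, 222.4]
eef_rot: [-3.1, -0.506, 0.001]
ft_force: [0.2, -0.4, 0.4]
width: 14.9
grasp_force: 0.0
t 1.1 pos [ 464.3 -185.3  222.4] yaw 18.5 tilt [-0.  0. -1.] f [ 0.2 -0.4  0.4] q6 0.64
tool shift [ 230.7 -377.5    0.4] turn -1.526
```

```bash
python3 -m creep '[[[23,-38,0],0],[[23,-38,0],0],[[23,-38,0],0],[[23,-38,0],0],[[23,-38,0],0],[[23,-38,0],0],[[23,-38,0],0],[[23,-38,0],0],[[23,-38,0],0],[[23,-38,0],0]]' 
python3 -m creep '[[[0,0,0],-0.14],[[0,0,0],-0.14],[[0,0,0],-0.14],[[0,0,0],-0.14],[[0,0,0],-0.14],[[0,0,0],-0.14],[[0,0,0],-0.14],[[0,0,0],-0.14],[[0,0,0],-0.14],[[0,0,0],-0.14]]' 
python3 -m creep '[[[0,0,0],-0.12],[[0,0,0],0]]' 
python3 - <<'E'
from h import *
go(563,246,138,106)
W=vision.camera_model("wrist"); print(W)
im=vision.capture("wrist");cv2.imwrite("pics/w1.png",im[:,:,::-1])
E
```

```text
time: 2.1
position: [560.6, 248.1, 222.1]
eef_rot: [3.1, 0.507, -0.002]
ft_force: [0.4, 0.1, 0.2]
width: 0.2
grasp_force: 0.0
time: 3.1
position: [560.4, 246.2, 222.0]
eef_rot: [-2.038, -2.39, 0.002]
ft_force: [0.7, 0.3, -0.7]
width: 0.8
grasp_force: 0.0
time: 3.3
position: [560.4, 246.1, 222.1]
eef_rot: [-1.898, -2.502, 0.001]
ft_force: [0.4, -0.1, 0.5]
width: 0.4
grasp_force: 0.0
t 3.3 pos [560.4 246.1 222.1] yaw 105.6 tilt [-0.001 -0.    -1.   ] f [ 0.4 -0.1  0.5] q6 -0.04
tool shift [-0.8  2.6 84.1] turn -0.006
{'K': array([[277.59393791,   0.        , 318.75423179],
       [  0.        , 277.59393791, 193.74465414],
       [  0.        ,   0.        ,   1.        ]]), 'dist': array([-0.03148909,  0.        ,  0.        ,  0.        ,  0.        ]), 'R': array([[ 0.96292275,  0.26977367, -0.00139564],
       [ 0.25819624, -0.92007444,  0.29461454],
       [ 0.07819515, -0.28405139, -0.95561516]]), 't': array([-604.98924455,   47.85223668,  417.38642357])}
```

View pics/w1.png

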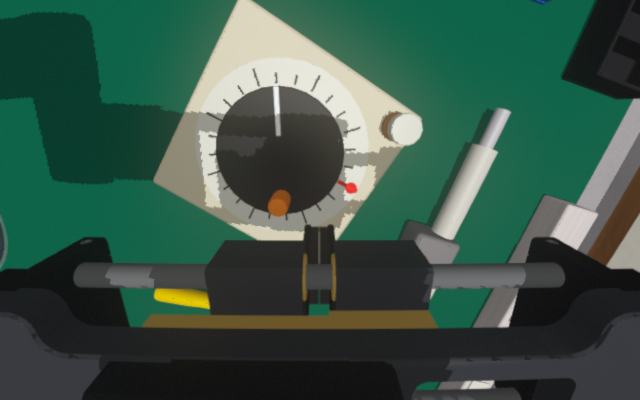

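The wrist view shows the dial at about (280,149), the index up to (276,86), the stud top at about (279,207), the red dot at (350,188) and the closed fingertips at about (320,230). I'll use it to refine the dial axis.

```bash
python3 - <<'E'
from h import *
W=vision.camera_model("wrist");im=cv2.imread("pics/w1.png")[:,:,::-1].copy()
c=ray(W,(280,149),129);print("centre",c,"stud",ray(W,(279,208),159),"dot",ray(W,(350,188),113),"idx",ray(W,(276,86),129))
s=r.read_state();print("tcp px",proj(W,s["position"]))
M=Ro.from_rotvec(s["eef_rot"]).as_matrix()
for x in(-9.5,9.5):
  for y in (-15,15): print(x,y,proj(W,s["position"]+M@[x,y,0]))
cv2.imwrite("pics/ow1.png",np.hstack([rect(W,im,(513,276),100,129,2),rect(W,im,(513,276),100,113,2)])[:,:,::-1])
E
```

```text
centre [512.80636471 281.89099223] stud [526.50657768 237.37029046] dot [588.77796264 259.66244633] idx [496.9589174 333.9000872]
tcp px [[319.92829939 242.46588249]]
-9.5 -15 [[297.05074201 255.49919242]]
-9.5 15 [[342.75683761 255.51714967]]
9.5 -15 [[296.34885613 228.9566347 ]]
9.5 15 [[343.55589654 228.97573173]]
```

View pics/ow1.png

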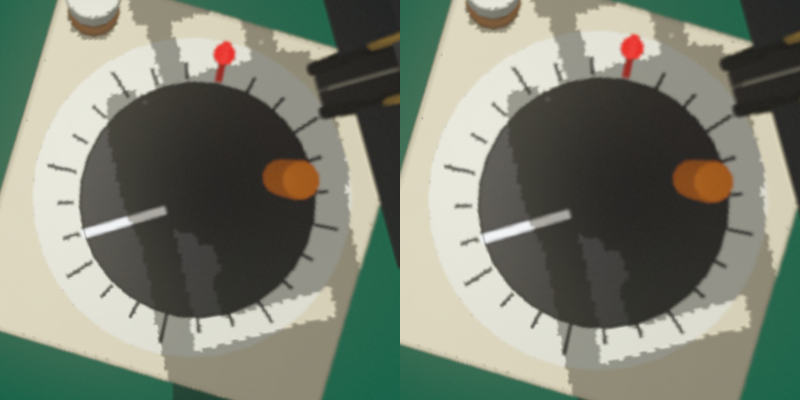

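```bash
python3 -m creep '[[[0.5,2.6,20],0],[[0,0,22],0],[[0,0,22],0],[[0,0,20],0],[[0,0,0],0],[[0,0,0],0]]' 
python3 -m creep '[[[0,-3,0],0],[[0,-3,0],0],[[0,-3,0],0],[[0,0,0],0],[[0,0,0],0]]'
python3 - <<'E'
from h import *
go(513,277,138,106)
im=vision.capture("side");W=vision.camera_model("side")
cv2.imwrite("pics/s2.png",np.hstack([rect(W,im,(513,277),80,129,2.5),rect(vision.camera_model("top"),vision.capture("top"),(513,277),80,129,2.5)])[:,:,::-1])
E
```

```text
time: 3.95
position: [563.2, 247.5, 138.5]
eef_rot: [-1.9, -2.501, 0.001]
ft_force: [0.3, 0.7, 1.3]
width: 0.4
grasp_force: 0.0
time: 4.45
position: [554.6, 245.1, 139.0]
eef_rot: [1.898, 2.503, 0.001]
ft_force: [0.7, -0.1, 0.3]
width: 0.7
grasp_force: 0.0
t 4.45 pos [554.6 245.1 139. ] yaw 105.6 tilt [ 0.001  0.    -1.   ] f [ 0.7 -0.1  0.3] q6 -0.04
tool shift [ 42.  -31.4   1. ] turn -0.006
```

View pics/s2.png

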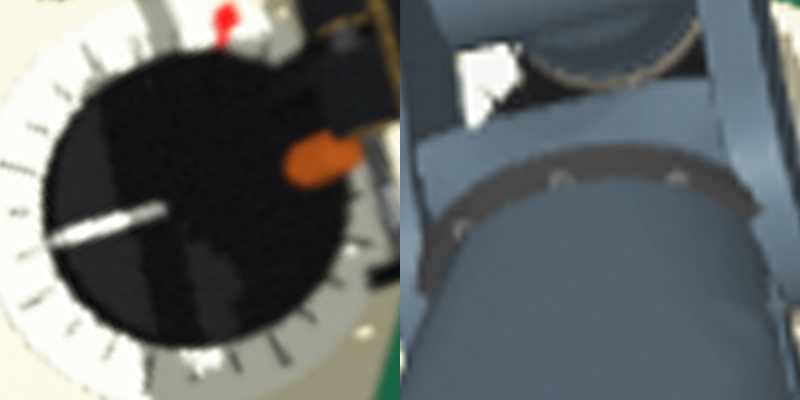

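The side view shows the fingers a few mm short of the stud and the index still at about 106°. The top camera is occluded by the arm. I'll advance to contact.

```bash
for i in 1; do python3 -m creep '[[[0,-2,0],0],[[0,-2,0],0],[[0,-2,0],0],[[0,0,0],0]]'; python3 -m creep '[[[0,-1.5,0],0],[[0,-1.5,0],0],[[0,-1.5,0],0],[[0,0,0],0]]'; done
cat >>h.py <<'E'
def dial(name="side",C=(513,277)):
    "index-line and red-dot bearings (deg) about the dial centre, centre fitted per picture"
    cam=vision.camera_model(name); im=vision.capture(name); s=4; H=90
    a=rect(cam,im,C,H,129,s); hsv=cv2.cvtColor(a,cv2.COLOR_RGB2HSV)
    w=lambda p:np.array([C[0]+H-p[:,1]/s,C[1]+H-p[:,0]/s]).T
    yx=np.argwhere((hsv[...,2]>130)&(hsv[...,1]<60)); P=w(yx[:,::-1]); 
    P=P[np.hypot(*(P-C).T)<52]; m=P.mean(0); P=P[np.hypot(*(P-m).T)<28]
    u=np.linalg.svd(P-P.mean(0))[2][0]; d=P.mean(0)-C; u*=np.sign(u@d)
    red=cv2.inRange(hsv,(0,150,90),(6,255,255))|cv2.inRange(hsv,(175,150,90),(180,255,255))
    yx=np.argwhere(red>0); uv=yx[:,::-1]
    print(name,"line",len(P),"mid",P.mean(0).round(1),"dir",np.degrees(np.arctan2(u[1],u[0])).round(1),"bearing",np.degrees(np.arctan2(d[1],d[0])).round(1))
    a2=rect(cam,im,C,H,113,s); hsv=cv2.cvtColor(a2,cv2.COLOR_RGB2HSV)
    red=cv2.inRange(hsv,(0,150,90),(6,255,255))|cv2.inRange(hsv,(175,150,90),(180,255,255))
    P=w(np.argwhere(red>0)[:,::-1]); d=P.mean(0)-C; u=np.linalg.svd(P-P.mean(0))[2][0]; u*=np.sign(u@d)
    print("  red",len(P),P.mean(0).round(1),"dir",np.degrees(np.arctan2(u[1],u[0])).round(1),"bearing",np.degrees(np.arctan2(d[1],d[0])).round(1))
    return a,a2
E
python3 -c "
from h import *
go(513,277,138);dial()"
```

```text
time: 4.95
position: [548.3, 243.3, 138.5]
eef_rot: [-1.898, -2.503, 0.001]
ft_force: [-0.0, 0.1, 0.7]
width: 0.5
grasp_force: 0.0
time: 5.35
position: [544.1, 242.1, 138.5]
eef_rot: [-1.898, -2.503, 0.0]
ft_force: [0.7, 0.3, 0.8]
width: 0.4
grasp_force: 0.0
t 5.35 pos [544.1 242.1 138.5] yaw 105.6 tilt [-0. -0. -1.] f [0.7 0.3 0.8] q6 -0.04
tool shift [ 42.  -20.5   0.5] turn None
side line 3481 mid [504.  312.3] dir 106.7 bearing 104.3
  red 1210 [589.8 258.9] dir -13.2 bearing -13.2
```

```bash
python3 -m creep '[[[0,-1.5,0],0],[[0,-1,0],0],[[-0.85,-2.12,0],0.05],[[-0.85,-2.12,0],0.05],[[-0.85,-2.12,0],0.05],[[-0.85,-2.12,0],0.05],[[-0.85,-2.12,0],0.05],[[-0.85,-2.12,0],0.05]]'; 
python3 -c "
from h import *
go(513,277,138);dial()"
```

```text
time: 6.2
position: [532.0, 234.8, 138.8]
eef_rot: [2.252, 2.187, 0.005]
ft_force: [2.8, 0.4, -1.3]
width: 0.7
grasp_force: 1.5
t 6.2 pos [532.  234.8 138.8] yaw 88.3 tilt [ 0.004  0.001 -1.   ] f [ 2.8  0.4 -1.3] q6 0.25
tool shift [ 41.6 -20.2   0.7] turn None
side line 3598 mid [514.9 313.3] dir 90.1 bearing 86.9
  red 1553 [590. 259.] dir -13.2 bearing -13.1
```

```bash
python3 -m creep '[[[-0.95,-2.12,0],0.05],[[-0.95,-2.12,0],0.05],[[-0.95,-2.12,0],0.05],[[-0.95,-2.12,0],0.05],[[-0.95,-2.12,0],0.05],[[-0.95,-2.12,0],0.05],[[-0.95,-2.12,0],0.05],[[-0.95,-2.12,0],0.05],[[-0.95,-2.12,0],0.05],[[-0.95,-2.12,0],0.05]]'; 
python3 -m creep '[[[-0.95,-2.12,0],0.05],[[-0.95,-2.12,0],0.05],[[-0.95,-2.12,0],0.05],[[-0.95,-2.12,0],0.05],[[-0.95,-2.12,0],0.05],[[-0.95,-2.12,0],0.05],[[-0.95,-2.12,0],0.05],[[-0.95,-2.12,0],0.05],[[-0.95,-2.12,0],0.05],[[-0.95,-2.12,0],0.05]]'; 
python3 -c "
from h import *
go(513,277,138);dial()"
```

```text
time: 7.25
position: [509.5, 231.0, 139.0]
eef_rot: [2.723, 1.564, 0.007]
ft_force: [3.8, -0.2, -1.0]
width: 0.1
grasp_force: 1.4
time: 8.25
position: [487.8, 238.1, 139.2]
eef_rot: [3.026, 0.842, 0.006]
ft_force: [3.5, -1.1, 0.5]
width: 0.4
grasp_force: 1.4
t 8.25 pos [487.8 238.1 139.2] yaw 31.1 tilt [ 0.004  0.    -1.   ] f [ 3.5 -1.1  0.5] q6 1.28
tool shift [ 41.7 -20.3   1.3] turn None
side line 4294 mid [543.7 293.3] dir 32.1 bearing 27.9
  red 1183 [590.  258.9] dir -13.5 bearing -13.2
```

```bash
python3 -m creep '[[[-0.95,-2.12,0],0.05],[[-0.95,-2.12,0],0.05],[[-0.95,-2.12,0],0.05],[[-0.95,-2.12,0],0.05],[[-0.95,-2.12,0],0.05],[[-0.95,-2.12,0],0.05],[[-0.95,-2.12,0],0.05],[[-0.95,-2.12,0],0.05],[[-0.95,-2.12,0],0.05],[[-0.95,-2.12,0],0.05]]'; 
python3 -m creep '[[[-0.95,-2.12,0],0.05],[[-0.95,-2.12,0],0.05],[[-0.57,-1.27,0],0.03],[[0,0,0],0]]'; 
python3 - <<'E'
from h import *
go(513,277,138);a,_=dial()
# dial centre as the side camera has it at z=129, from the black disc's outline
g=cv2.cvtColor(a,cv2.COLOR_RGB2HSV); m=((g[...,2]<75)).astype(np.uint8)
cv2.imwrite("pics/s3.png",cv2.resize(a,(600,600))[:,:,::-1])
E
```

```text
time: 9.3
position: [471.1, 254.6, 138.8]
eef_rot: [3.14, 0.069, 0.002]
ft_force: [2.9, -2.9, 0.2]
width: 0.5
grasp_force: 1.3
time: 9.7
position: [468.0, 260.2, 138.7]
eef_rot: [3.138, -0.133, 0.0]
ft_force: [1.7, -2.1, 1.7]
width: 0.6
grasp_force: 1.2
t 9.7 pos [468.  260.2 138.7] yaw -4.8 tilt [ 0.    -0.001 -1.   ] f [ 1.7 -2.1  1.7] q6 1.96
tool shift [ 43.4 -20.5   0.7] turn None
side line 2351 mid [555.2 273.2] dir -3.4 bearing -5.2
  red 1143 [590.4 258.8] dir -14.7 bearing -13.2
```

View pics/s3.png

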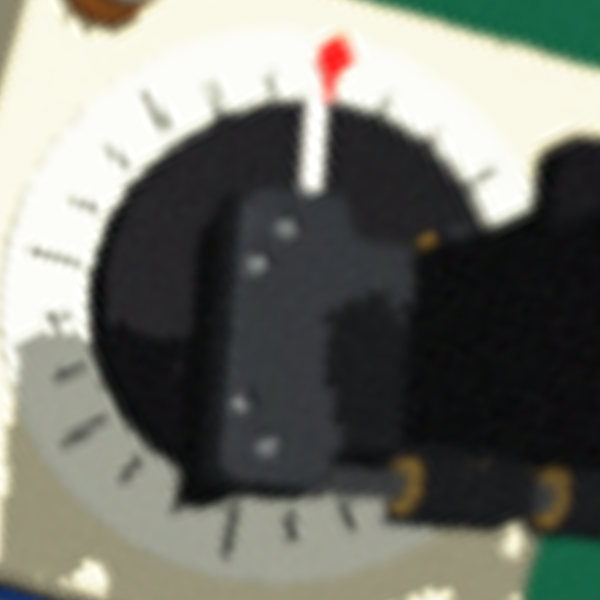

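```bash
python3 -m creep '[[[-0.95,-2.12,0],0.05],[[-0.95,-2.12,0],0.05],[[0,0,0],0],[[0,6,0],0],[[0,7,0],0],[[0,7,0],0],[[0,0,-30],0],[[0,0,-30],0],[[0,0,-25],0],[[0,0,0],0]]'; 
python3 - <<'E'
from h import *
go(513,277,138)
import json
im=vision.capture("wrist");cam=vision.camera_model("wrist")
np.savez("w4.npz",im=im,**cam)
cams={"side":(vision.camera_model("side"),vision.capture("side")),"wrist":(cam,im)}
cv2.imwrite("pics/w4.png",np.hstack([rect(c,i,(513,277),95,129,2) for c,i in cams.values()])[:,:,::-1])
dial();dial("wrist")
E
```

```text
time: 10.75
position: [464.8, 245.7, 226.9]
eef_rot: [-3.125, 0.292, -0.011]
ft_force: [-0.1, 0.1, -0.0]
width: 0.6
grasp_force: 0.0
t 10.75 pos [464.8 245.7 226.9] yaw -10.7 tilt [ 0.007  0.002 -1.   ] f [-0.1  0.1 -0. ] q6 2.03
tool shift [ 41.  -39.3  89.3] turn None
side line 4140 mid [547.9 270.2] dir -8.7 bearing -11.1
  red 1120 [590.5 258.8] dir -15.4 bearing -13.2
wrist line 3081 mid [546.8 271.8] dir -8.8 bearing -8.8
  red 1809 [587.2 260.7] dir -11.9 bearing -12.4
```

View pics/w4.png

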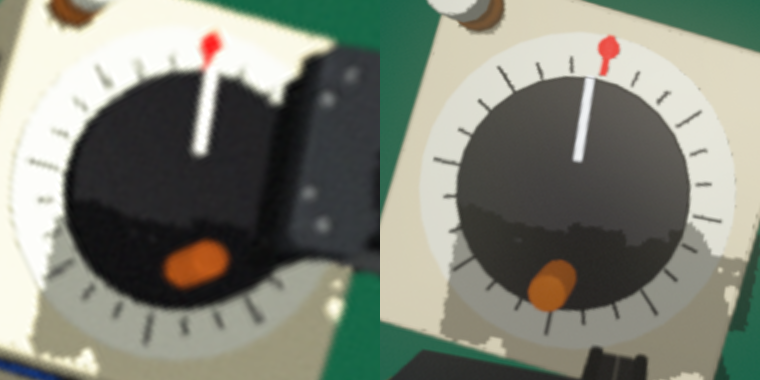

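```bash
cat >fit.py <<'E'
from h import *
from scipy.optimize import least_squares
def fit(cam,im,C=(513,277),H=95,s=4):
    C=np.array(C,float); w=lambda q:np.array([C[0]+H-q[:,1]/s,C[1]+H-q[:,0]/s]).T
    px=lambda P:np.array([(C[1]+H-P[:,1])*s,(C[0]+H-P[:,0])*s]).T.astype(np.float32)
    def circle(z,r0,r1,sign,chan):
        g=cv2.GaussianBlur(rect(cam,im,C,H,z,s)[...,chan],(0,0),3).astype(float); c=C.copy()
        for it in range(3):
            pts=[];R=np.arange(r0,r1,.25)
            for th in np.radians(np.arange(0,360,2)):
                P=c+R[:,None]*[np.cos(th),np.sin(th)]; q=px(P)
                v=cv2.remap(g.astype(np.float32),q[:,:1],q[:,1:],1).ravel(); d=sign*np.diff(v)
                if d.max()>4: pts.append(P[d.argmax()])
            pts=np.array(pts)
            f=least_squares(lambda x:np.hypot(*(pts-x[:2]).T)-x[2],[*c,(r0+r1)/2],loss="soft_l1",f_scale=.4); c=f.x[:2]
        return f.x,len(pts)
    D,n=circle(129,54,65,1,1); print("disc",D.round(2),n)
    # index line
    a=rect(cam,im,C,H,129,s);h=cv2.cvtColor(a,cv2.COLOR_RGB2HSV)
    P=w(np.argwhere((h[...,2]>130)&(h[...,1]<60))[:,::-1]);P=P[np.hypot(*(P-D[:2]).T)<55]
    P=P[np.hypot(*(P-np.median(P,0)).T)<28];m=P.mean(0);u=np.linalg.svd(P-m)[2][0];u*=np.sign(u@(m-D[:2]))
    bi=np.degrees(np.arctan2(*(m-D[:2])[::-1])); print("index dir %.2f bearing %.2f"%(np.degrees(np.arctan2(u[1],u[0])),bi))
    # ticks + red
    a=rect(cam,im,C,H,113,s);h=cv2.cvtColor(a,cv2.COLOR_RGB2HSV)
    g=h[...,2].astype(np.int16); bg=cv2.medianBlur(h[...,2],41).astype(np.int16)
    dark=((bg-g)>40)&(h[...,1]<110); v,uu=np.mgrid[:a.shape[0],:a.shape[1]]
    rad=np.hypot(C[0]+H-v/s-D[0],C[1]+H-uu/s-D[1]); dark&=(rad>66)&(rad<79)
    n,l,st,ce=cv2.connectedComponentsWithStats(dark.astype(np.uint8))
    k=[i for i in range(1,n) if st[i,4]>25]; T=w(ce[k])
    red=(cv2.inRange(h,(0,150,90),(6,255,255))|cv2.inRange(h,(175,150,90),(180,255,255)))>0
    RP=w(np.argwhere(red&(rad<90))[:,::-1]);rd=RP.mean(0)
    res=lambda x:np.r_[[np.sin(np.radians(24*(np.degrees(np.arctan2(t[1]-x[1],t[0]-x[0]))-x[2])))*70/24 for t in T],(np.degrees(np.arctan2(*(rd-x[:2])[::-1]))-x[2])*75/57.3]
    # half-period ambiguity is ruled out by the start value
    b0=np.degrees(np.arctan2(*(rd-D[:2])[::-1]))
    f=least_squares(res,[*D[:2],b0],loss="soft_l1",f_scale=.3)
    print("ticks",len(T),"scale centre",f.x[:2].round(2),"red %.2f"%f.x[2],"red bearing about disc centre %.2f"%b0,"rms",np.sqrt(np.mean(np.minimum(abs(f.fun),1)**2)).round(2))
E
python3 - <<'E'
from fit import *
d=np.load("w4.npz");fit(d,d["im"])
T=vision.camera_model("side");fit(T,vision.capture("side"))
E
```

```text
disc [511.38 275.68  58.41] 177
index dir -8.77 bearing -8.23
ticks 23 scale centre [511.17 276.03] red -12.39 red bearing about disc centre -12.14 rms 0.1
disc [512.72 279.91  59.95] 138
index dir -8.73 bearing -15.32
ticks 11 scale centre [512.  279.9] red -15.59 red bearing about disc centre -15.20 rms 0.74
```

```bash
python3 -m creep '[[[0,0,25],0],[[0,0,30],0],[[0,0,30],0],[[0,-6,0],0],[[0,-7,0],0],[[0,-5,0],0],[[0,-2,0],0],[[-0.6,-1.4,0],0.032],[[-0.6,-1.4,0],0.032],[[0,0,0],0]]'; 
python3 -m creep '[[[0,0,0],0],[[0,3,0],0],[[0,7,0],0],[[0,10,0],0],[[0,0,-30],0],[[0,0,-30],0],[[0,0,-25],0],[[0,0,0],0],[[0,0,0],0]]'; 
python3 - <<'E'
from fit import *
go(513,277,138)
im=vision.capture("wrist");cam=vision.camera_model("wrist");np.savez("w5.npz",im=im,**cam)
fit(cam,im)
E
```

```text
time: 12.0
position: [466.7, 268.1, 139.7]
eef_rot: [-3.117, 0.391, -0.004]
ft_force: [1.2, -2.9, 0.2]
width: 0.2
grasp_force: 1.1
time: 12.9
position: [460.5, 248.2, 223.7]
eef_rot: [-3.117, 0.393, -0.0]
ft_force: [-0.4, 0.3, 0.0]
width: 0.9
grasp_force: 0.0
t 12.9 pos [460.5 248.2 223.7] yaw -14.4 tilt [ 0.  0. -1.] f [-0.4  0.3  0. ] q6 2.1
tool shift [ 43.7 -40.9  85.7] turn None
disc [512.1  276.18  58.69] 178
index dir -12.90 bearing -12.29
ticks 23 scale centre [511.96 276.56] red -12.37 red bearing about disc centre -12.07 rms 0.08
```

The dial is now within about 0.3° of the red line. Next is the green button, which I'll locate with the wrist camera from above.

```bash
python3 -m creep '[[[14,42,0],0],[[14,42,0],0],[[14,42,0],0],[[14,42,0],0],[[14,42,0],0],[[14,42,0],0],[[14,42,0],0],[[14,42,0],0],[[14,42,0],0],[[14,42,0],0]]'; python3 -m creep '[[[0,0,0],0],[[0,0,0],0]]'
python3 - <<'E'
from h import *
go(525,-195,100)
cam=vision.camera_model("wrist");im=vision.capture("wrist");cv2.imwrite("pics/w6.png",im[:,:,::-1])
for nm,lo,hi in [("green",(45,120,110),(80,255,255)),("red",(0,150,80),(6,255,255))]:
    try:
        b,st=blob(im,lo,hi,(100,0,540,225));print(nm,b,st,[ray(cam,b,z).round(1) for z in(50,60,70)])
    except Exception as e:print(nm,e)
E
```

```text
time: 13.95
position: [491.2, -194.2, 221.8]
eef_rot: [-3.115, 0.393, 0.005]
ft_force: [0.6, -0.2, -0.3]
width: 0.7
grasp_force: 0.0
time: 14.15
position: [491.2, -193.2, 221.8]
eef_rot: [-3.114, 0.396, 0.006]
ft_force: [-0.9, 0.3, -0.3]
width: 0.1
grasp_force: 0.0
t 14.15 pos [ 491.2 -193.2  221.8] yaw -14.5 tilt [-0.003  0.003 -1.   ] f [-0.9  0.3 -0.3] q6 1.24
tool shift [ 33.6  -6.5 121.7] turn None
green [367.35286704 141.50241546] [ 160   85  164  140 4761] [array([ 517.1, -258.2]), array([ 518.6, -256.9]), array([ 520.2, -255.5])]
red [363.5703125  163.13867188] [251 151  26  25 512] [array([ 492.6, -248.5]), array([ 494.9, -247.4]), array([ 497.2, -246.4])]
```

View pics/w6.png

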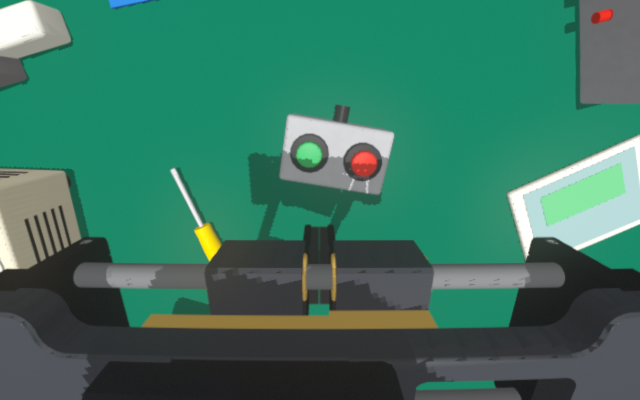

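The green button is at (309,154) and the red one at (364,163). I'll pin the height using their known 64 mm spacing.

```bash
python3 - <<'E'
from h import *
cam=vision.camera_model("wrist");im=cv2.imread("pics/w6.png")[:,:,::-1].copy()
g,sg=blob(im,(45,120,80),(80,255,255),(296,138,323,170));q,_=blob(im,(0,150,80),(6,255,255),(345,145,382,180))
print(g,sg,q)
for z in(50,56,60,65,70):
    a,b=ray(cam,g,z),ray(cam,q,z);print(z,a.round(1),b.round(1),np.hypot(*(a-b)).round(1))
a=ray(cam,g,62);go(a[0],a[1],110)
E
```

```text
[308.6827853  154.29400387] [  0   4  26  26 517] [363.5703125  163.13867188]
50 [ 519.5 -185.3] [ 492.5 -247.3] 67.6
56 [ 520.4 -185.8] [ 493.9 -246.7] 66.4
60 [ 521.  -186.1] [ 494.8 -246.3] 65.6
65 [ 521.8 -186.5] [ 496.  -245.7] 64.6
70 [ 522.5 -186.9] [ 497.1 -245.2] 63.6
t 14.2 pos [ 491.1 -192.   222. ] yaw -14.4 tilt [-0.003  0.003 -1.   ] f [ 0.3 -0.4  0.3] q6 1.24
tool shift [ 28.3 -12.8 111.9] turn None
```

```bash
python3 -m creep '[[[0,-3,30],0],[[0,-3,30],0],[[0,-3,30],0],[[0,0,30],0],[[0,0,0],0],[[0,0,0],0],[[0,0,0],0]]'
python3 - <<'E'
from h import *
cam=vision.camera_model("wrist");im=vision.capture("wrist");cv2.imwrite("pics/w7.png",im[:,:,::-1])
g,sg=blob(im,(45,150,90),(70,255,255),(200,20,440,228));print(g,sg)
for z in(55,60,65,70): print(z,ray(cam,g,z).round(1))
a=ray(cam,g,63);go(a[0],a[1],80)
cs=vision.camera_model("side");a=vision.capture("side");cv2.imwrite("pics/w7.png",np.hstack([im[:300,140:500],cv2.resize(a[120:195,330:420],(360,300),interpolation=2)])[:,:,::-1])
E
```

```text
time: 14.9
position: [495.6, -183.9, 104.9]
eef_rot: [3.116, -0.39, 0.003]
ft_force: [0.3, 0.2, -0.2]
width: 0.7
grasp_force: 0.0
[299. 178.] [ 99 157   1   3   3]
55 [ 526.4 -174.8]
60 [ 527.5 -175.5]
65 [ 528.6 -176.1]
70 [ 529.7 -176.8]
t 14.95 pos [ 495.8 -184.2  105.1] yaw -14.3 tilt [ 0.003 -0.002 -1.   ] f [0.1 0.9 0.1] q6 1.25
tool shift [ 29.2 -16.1  25.2] turn None
```

View pics/w7.png

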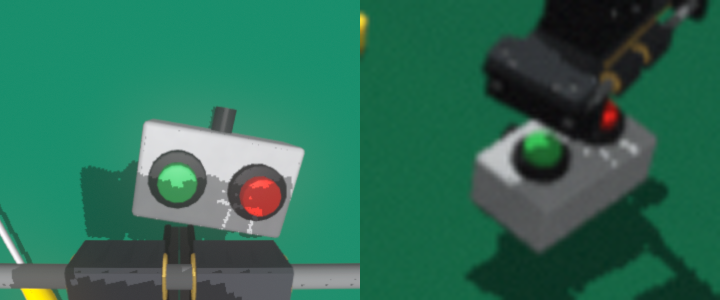

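The wrist crop shows the green button at about (317,183), directly ahead of the fingertips. In the side crop nothing is touching yet.

```bash
python3 - <<'E'
from h import *
cam=vision.camera_model("wrist")
for z in(55,60,65): print(z,ray(cam,(317,183),z).round(1), ray(cam,(400,197),z).round(1), np.hypot(*(ray(cam,(317,183),z)-ray(cam,(400,197),z))))
a=ray(cam,(317,183),63);go(a[0],a[1],80)
print(proj(cam,r.read_state()["position"]))
E
```

```text
55 [ 519. -188.] [ 491.3 -249.9] 67.80165567996278
60 [ 520.3 -188.4] [ 493.2 -248.8] 66.20483472911502
65 [ 521.6 -188.7] [ 495.1 -247.7] 64.60801377826724
t 15.0 pos [ 495.7 -184.4  105.2] yaw -14.3 tilt [ 0.003 -0.002 -1.   ] f [ 0.6 -0.1  0. ] q6 1.25
tool shift [25.5 -2.2 25.3] turn None
[[320.13415246 238.2786826 ]]
```

```bash
python3 -m creep '[[[14,-0.5,0],0],[[13.5,0,0],0],[[0,0,15],0],[[0,0,15],0],[[0,0,0],0],[[0,0,0],0]]'
python3 -m creep '[[[0,0,2],0],[[0,0,2],0],[[0,0,2],0],[[0,0,0],0],[[0,0,0],0]]'
python3 -m creep '[[[0,0,1],0],[[0,0,1],0],[[0,0,1],0],[[0,0,0],0],[[0,0,0],0]]'
```

```text
time: 15.6
position: [521.8, -190.7, 74.4]
eef_rot: [3.117, -0.392, 0.001]
ft_force: [-0.3, -0.6, 0.3]
width: 0.4
grasp_force: 0.0
time: 16.1
position: [522.3, -191.0, 68.1]
eef_rot: [3.116, -0.392, 0.003]
ft_force: [1.2, -0.6, 5.0]
width: 0.7
grasp_force: 1.9
time: 16.6
position: [522.3, -191.0, 66.3]
eef_rot: [3.116, -0.392, 0.004]
ft_force: [-1.7, 0.2, 13.8]
width: 0.2
grasp_force: 7.1
```

```bash
python3 -m creep '[[[0,0,1],0],[[0,0,0],0],[[0,0,0],0]]'
python3 - <<'E'
from h import *
a=vision.capture("side");b=vision.capture("top")
cv2.imwrite("pics/w8.png",np.hstack([cv2.resize(a[120:195,330:420],(390,325),interpolation=2),cv2.resize(b[185:260,400:490],(390,325),interpolation=2)])[:,:,::-1])
E
```

```text
time: 16.9
position: [522.3, -191.0, 66.1]
eef_rot: [3.116, -0.391, 0.004]
ft_force: [-1.3, 0.7, 20.2]
width: 0.6
grasp_force: 10.1
```

View pics/w8.png

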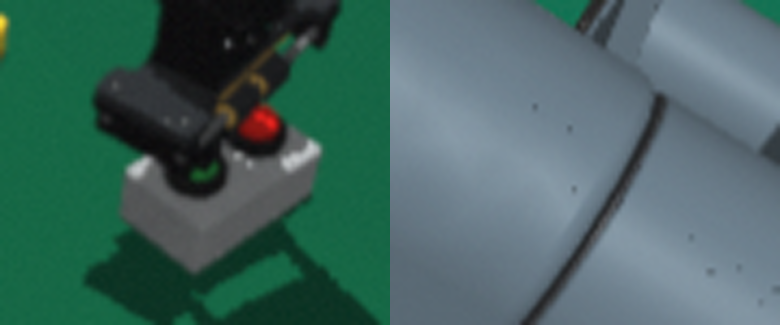

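```bash
for i in 1; do python3 -m creep '[[[0,0,-3],0],[[0,0,0],0],[[0,0,0],0]]'|sed -n 2,4p
python3 -m creep '[[[0,0,-1.5],0],[[0,0,0],0],[[0,0,0],0]]'|sed -n 2,4p
python3 -m creep '[[[0,0,-1.5],0],[[0,0,0],0],[[0,0,0],0]]'|sed -n 2,4p
python3 -m creep '[[[0,0,-1],0],[[0,0,0],0],[[0,0,0],0]]'|sed -n 2,4p
python3 -m creep '[[[0,0,-1],0],[[0,0,0],0],[[0,0,0],0]]'|sed -n 2,4p; done
```

```text
position: [522.3, -191.0, 66.9]
eef_rot: [3.116, -0.392, 0.003]
ft_force: [2.0, -1.4, 5.1]
position: [522.1, -190.8, 68.0]
eef_rot: [3.117, -0.392, 0.002]
ft_force: [2.4, -1.5, 3.8]
position: [521.1, -190.3, 69.4]
eef_rot: [-3.117, 0.392, 0.001]
ft_force: [1.9, -1.0, 3.5]
position: [521.0, -190.2, 70.4]
eef_rot: [-3.117, 0.392, 0.002]
ft_force: [1.3, -0.9, 2.0]
position: [521.0, -190.2, 71.4]
eef_rot: [-3.117, 0.392, 0.002]
ft_force: [0.4, -0.2, 2.2]
```

The spring runs from about 72 mm to a hard stop at 66.1 mm, at about 5 N, so the button made its full 6 mm travel. Now I'll retreat and check the dial.

```bash
python3 -m creep '[[[0,0,-10],0],[[0,0,-30],0],[[0,0,-40],0],[[0,0,-40],0],[[-20,40,0],0],[[-20,40,0],0],[[-20,40,0],0],[[-20,40,0],0],[[-20,40,0],0],[[0,0,0],0]]'
python3 - <<'E'
from fit import *
go(513,277,138)
t=vision.capture("top");c=vision.camera_model("top");fit(c,t);o=cv2.imread("pics/top0.png")[:,:,::-1]
cv2.imwrite("pics/t9.png",np.vstack([t[100:300,90:520],o[100:300,90:520]])[:,:,::-1])
E
```

```text
time: 19.5
position: [371.8, -363.0, 191.8]
eef_rot: [3.115, -0.402, -0.002]
ft_force: [-0.2, 1.3, 0.4]
width: 0.2
grasp_force: 0.0
t 19.5 pos [ 371.8 -363.   191.8] yaw -14.7 tilt [-0.001 -0.001 -1.   ] f [-0.2  1.3  0.4] q6 0.84
tool shift [ -25.6 -654.9   53.1] turn None
disc [511.6  273.55  59.71] 177
index dir -13.19 bearing -10.37
ticks 22 scale centre [512.79 274.65] red -12.17 red bearing about disc centre -11.22 rms 0.34
```

View pics/t9.png

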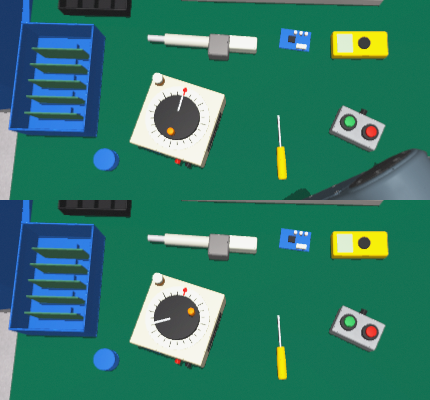

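The index points at the red line, the buttons are free and every other object lies where it was at the start.

```bash
python3 -c "
from workcell import job
print(job.close_job())"
```

```text
the job is handed in; nothing more can be done
None
```

The job is handed in after about 19.5 s of robot time: the dial's index sits within about 0.5° of the red line by the wrist camera, then the green button was pressed its full 6 mm and released, the red button was left alone, and the before/after top views show nothing else moved.

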